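Open the push-and-turn cap of the cleaner bottle

ROBOT

A 6-joint arm with a two-finger parallel gripper is mounted at the origin on the work surface. World frame = base frame: x ahead of the robot, y to its left, z up, the work surface at z = 0. Lengths are in m, angles in rad, forces in N, time in s.
With the tool pointing down it reaches from about 0.25 to 0.775 m from the base axis. Payload 4 kg.
Tool frame: the origin (TCP) lies between the finger pads; the fingertips stand 22 mm ahead of it and the grasp point (between the pads) lies 3 mm ahead of it; z points along the fingers, y is the direction in which the jaws open and shut (so a half turn about z gives the same grasp; the last joint's range is limited). The gripper opens to 85 mm and grips with 20 to 120 N. Pads are 22 mm wide; open, the fingers measure 114 mm over their backs; the gripper's body (76 mm by 85 mm) begins 54 mm behind the grasp point. The pads swing forward as they close: fully open they stand 13 mm farther back than shut.
Start: joints at [1.182, 0.087, 1.371, -0, 1.684, -0.103], TCP at [0.155, 0.528, 0.253] pointing down, gripper open.
Joint ranges: [-3.1, 3.1], [-0.76, 2.03], [0.27, 2.55], [-1.08, 4.22], [0.17, 2.65], [-2.57, 2.57]. Speed limits (rad/s): [2.79, 2.79, 3.14, 3.14, 3.14, 3.14].

INTERFACE

Orientations are given as [roll, pitch, yaw] about the fixed x, y, z axes, in that order (R = Rz(yaw) Ry(pitch) Rx(roll)).
In Python, from rig import telemetry, cams, finish_job gives the robot as it stands.
- The arm moves only by the tool send_rows, never from a script. Its argument "motion" is a list of rows, each an object of numbers: "grip": the closure, from 0 (fully open) to 1 (shut); "tx", "ty", "tz": the shift along the world's x, y, z in mm; "rx", "ry", "rz": the turn, a rotation vector about the world's x, y, z in rad. A call has 1 to 10 rows; each row shifts and turns the pose as measured when the row begins; what a row does not reach is not made up. A row lasts 1/12 s, in which the tool goes at most 41.7 mm and 7.16 degrees, less where a joint would pass 70% of its speed; a pose out of reach is approached as far as the arm can. A call with a gripper value outside its range is refused whole. The fingers move at their own pace and stop on an object; the grip force is fixed at half the most. Time passes only in rows, so rows that do not move let the fingers close. It gives the time, the measured TCP pose, the force and the opening at its end, in the units of the state.
- telemetry.read_state(): the state, without advancing time (a new reading comes with each control period).
- cams.grab_frame(name): name is "scene" or "side" or "wrist"; returns the picture (400x640x3 uint8, red, green, blue); there is no depth.
- cams.calibration(name): a dict with "fov_y" (degrees; the focal length in pixels is half the picture's height over the tangent of half this angle, whatever the lens; pixels are square), "cx", "cy" (the principal point, pixels), "world_to_cam" (4x4, takes a point from world to camera coordinates). Camera axes: x right, y up, looking along -z (the intrinsics and any distortion apply to the point x, -y, -z); pixel columns grow to the right and rows downward; lengths in m; the calibration is good to about 2 mm. The wrist camera is an equidistant fisheye: a pixel r from the principal point sees the ray r / f radians off the axis. A picture is of the moment at which its call begins: read the wrist's pose just before it. calibration takes no time and is no camera call; for the wrist camera it gives the pose at the moment of the call.
- finish_job(): hands the job in, once; it reports no verdict.
The state is a dict: "time": time; "qpos": joint angles; "qd": joint speeds; "joint_torque": joint torques, N m; "eef_pos": TCP position; "ee_rot": TCP orientation; "ft_force": force on the tool from outside, world axes, zero at the start; "ft_torque": the same for the moment, N m; "opening": finger opening in m.
Only numpy, scipy, OpenCV 4.12 (cv2) and the standard library are available. Lean on these libraries where they do the work, as an engineer would, in place of code of your own. Each camera call takes 0.05 s, during which the arm holds its last target. There are 200 camera calls.

TASK

Open the cleaner bottle that stands in the steel holder: press its safety cap gently down against the spring, keep it down while you twist it anticlockwise (seen from above) until it comes free, then lift it off and finish still holding it upright in the gripper, straight above the bottle with a clear gap of about 5 to 10 cm. Be gentle with the thin neck: never force the cap against the bottle with more than about 50 N (the weight of 5 kg). Leave everything else on the table where it stands.

Things in the scene. Friction and masses are not known exactly. Their poses are not given: they have to be found in the camera images.
- cap_center (a point): Centre, half-way up, of the safety cap: grey plastic, round, ribbed side, flat top, 54 mm in diameter, 36 mm tall, about 35 g; z up its axis. It sits locked on the neck with about 2 mm sideways play; its underside is 22 mm above the bottle's shoulder, so fingers can reach a few mm below it. Locked, it turns only a few degrees and lifts 1 mm at most. Its x lies along the bottle's x while locked.
- bottle: White plastic cleaner bottle with paper label, 84 mm in diameter, in a steel holder 96 mm across and 45 mm high on a rubber foot 112 mm across; all fixed to the table, cannot turn. Origin: centre of the foot's underside, z up. Shoulder slopes from 118 to 150 mm up; neck above it 30 mm in diameter, two lugs inside the cap. Cap underside is 172 mm, its top 208 mm above the origin.
- mouth (a point): Centre of the neck's top rim, 197.5 mm above the bottle's origin, hidden under the cap; x as the bottle's.
- seal (a joint): How far (m) the cap has pushed down the sprung sealing disc in the mouth: 0 at rest, 0.0065 at the stop. The push starts at 6 N and takes 12 N at the stop. From 4.5 mm down the cap can be twisted anticlockwise seen from above; clockwise is blocked. Twisted between 50 and 130 degrees (0.9 to 2.2 rad; aim for 75 degrees) it is free and lifts straight off. Unpressed, the spring lifts it again.
- jar_center (a point): Bystander: empty open glass jar, 76 mm in diameter, 110 mm tall; the point is half-way up. It and the bottle may have changed sides.
- tumbler_center (a point): Bystander: steel tumbler, 62 mm in diameter, 85 mm tall; point half-way up.
- bowl_center (a point): Bystander: white ceramic bowl, 150 mm in diameter, 60 mm tall; point half-way up on its axis.
- sieve_center (a point): Bystander: green plastic sieve, 150 mm in diameter, 55 mm tall, flat handle reaching to 180 mm along its +x; point on the axis of its pan, half-way up.
- pin_center (a point): Bystander: wooden rolling pin lying along its y axis, 380 mm long, 46 mm thick; point at its middle.
- opener_center (a point): Bystander: steel can opener with a turning knob, lying along its y axis, about 170 mm long, 34 mm high at the knob (+y end); point near its middle, 8 mm above the table.
- oil_center (a point): Bystander: slim closed bottle of cooking oil, 60 mm in diameter, 170 mm tall, with a narrow cap; point half-way up. Not the one to open.
Things that resemble listed ones, but are neither listed nor needed, are in the scene too. Of the things shaped like the part that bears cap_center, the grey one is meant.

How it is judged:
By the outcome, as a careful person would: the job done as asked, in the order asked, and still so for the second after the job is handed in, while the arm keeps its last pose, push and grip.
It also fails if it takes over 35 s, if anything falls off the work surface, if the arm or the gripper's body presses on something with over 40 N, if the wrist force passes 120 N, or if a joint passes its speed limit or range.

## Working session

There is one attempt and no reset: what is moved stays moved. The work goes in short steps, Python scripts to look and compute and a tool call to move; the robot and the scene stay as the last step left them, time stands still between calls to the robot, and variables do not carry over. Pictures are saved under pics/ and viewed, about 8 in all and at most 12, crops included, and the job is handed in when it is done.

Besides the shell and the picture viewer there is one more tool, called after "Emit:" as name([rows], argument=value, ...), one row to a line, values as JSON. send_rows: Moves the arm, as the interface text tells. Its arguments: {"type":"object","properties":{"motion":{"type":"array"}},"required":["motion"]}

```bash
ls; mkdir -p pics; python3 - <<'E'
from rig import telemetry, cams
import cv2, numpy as np
print(telemetry.read_state())
ims=[]
for n in ("scene","side","wrist"):
    im=cams.grab_frame(n); cv2.imwrite(f"pics/a_{n}.png",im[...,::-1])
    c=cams.calibration(n); print(n,c["fov_y"],c["cx"],c["cy"],np.round(c["world_to_cam"],3).tolist(),[k for k in c])
E
```

```text
pics
{'time': 0.0, 'qpos': array([ 1.18192314e+00,  8.80303470e-02,  1.37227393e+00, -2.52552698e-05,
        1.68359372e+00, -1.03107014e-01]), 'qd': array([-3.35372790e-04,  1.24045025e-03, -1.14524035e-03,  2.59311899e-04,
        4.13614254e-05, -1.09461174e-03]), 'joint_torque': array([-1.59504016e-03, -3.51887262e+01, -3.13260019e+01, -2.94347774e-04,
        1.14487376e-02, -2.45114427e-05]), 'eef_pos': array([0.15488654, 0.52727614, 0.2520879 ]), 'ee_rot': array([-3.13929697e+00, -2.12307672e-04,  2.85582342e+00]), 'ft_force': array([ 0.32060971, -0.18464529,  0.02563902]), 'ft_torque': array([-0.0736189 ,  0.00268847,  0.00736263]), 'opening': 0.08552678153880929}
scene 51.46299939676348 325.0490121766291 193.80345908782613 [[0.307, 0.952, 0.008, -0.186], [-0.653, 0.204, 0.73, 0.271], [0.693, -0.23, 0.684, -1.7], [0.0, 0.0, 0.0, 1.0]] ['fov_y', 'cx', 'cy', 'world_to_cam']
side 50.06403758887385 312.51484163186603 200.6212877050692 [[0.944, -0.328, 0.018, -0.55], [0.203, 0.625, 0.754, -0.223], [-0.259, -0.709, 0.656, -1.098], [0.0, 0.0, 0.0, 1.0]] ['fov_y', 'cx', 'cy', 'world_to_cam']
wrist 65.70646984690485 318.49314682751157 199.06192259644752 [[0.282, 0.959, -0.001, -0.549], [-0.927, 0.272, -0.259, 0.033], [-0.248, 0.074, 0.966, -0.378], [0.0, 0.0, 0.0, 1.0]] ['fov_y', 'cx', 'cy', 'world_to_cam']
```

View pics/a_scene.png

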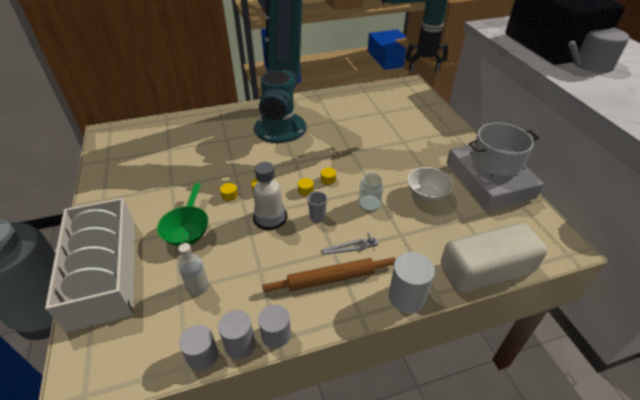

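View pics/a_side.png

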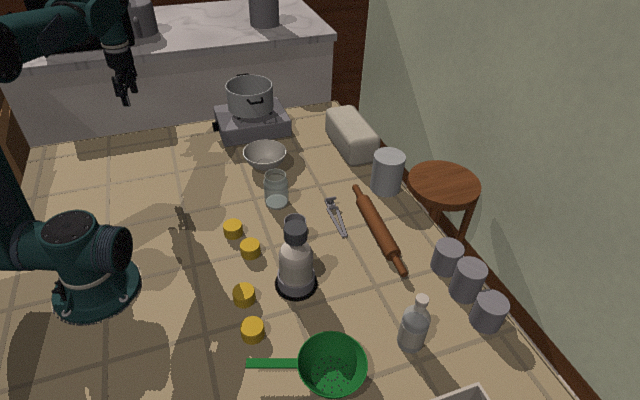

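Scene view: a white bottle with a dark grey cap on a black foot, cap at about (265,172). The side view shows it at (296,232). Possible confusions:
- Four yellow caps lying on the table, scene (229,190), (258,186), (306,186) and (328,175): wrong colour.
- The oil bottle, scene (190,270), with a pale narrow cap.
- The steel tumbler at (317,207).
- The grey canisters at (199,347), (236,334) and (275,326).

I choose the grey cap on the footed bottle. Next I'll measure it and check it in a crop.

```bash
cat > h.py <<'E'
import numpy as np, cv2
from rig import telemetry, cams
def ray(n,u,v,c=None):
    c=c or cams.calibration(n); f=200/np.tan(np.radians(c["fov_y"])/2)
    x,y=(u-c["cx"])/f,(v-c["cy"])/f
    if n=="wrist":
        r=np.hypot(x,y); s=np.sin(r)/max(r,1e-9); d=np.array([x*s,-y*s,-np.cos(r)])
    else: d=np.array([x,-y,-1.])
    T=c["world_to_cam"]; R=T[:3,:3]
    return -R.T@T[:3,3], R.T@(d/np.linalg.norm(d))
def plane(n,u,v,z,c=None):
    o,d=ray(n,u,v,c); return o+d*(z-o[2])/d[2]
def two(a,b):
    A=np.zeros((3,3));B=np.zeros(3)
    for o,d in (a,b):
        P=np.eye(3)-np.outer(d,d);A+=P;B+=P@o
    p=np.linalg.solve(A,B); return p,[np.linalg.norm((np.eye(3)-np.outer(d,d))@(p-o)) for o,d in (a,b)]
E
python3 - <<'E'
from h import *
t=[]
for n,(x0,y0,x1,y1) in (("scene",(240,150,290,240)),("side",(265,205,330,310))):
    im=cv2.imread(f"pics/a_{n}.png")[y0:y1,x0:x1]
    h=(y1-y0); t.append(cv2.resize(im,(int((x1-x0)*560/h),560),interpolation=cv2.INTER_CUBIC))
cv2.imwrite("pics/b.png",np.hstack(t)); print([a.shape for a in t])
r=[ray("scene",265,172.5),ray("side",296,233)]
print("cap",two(*r))
print("foot",plane("scene",270,216,0),plane("side",296,283,0))
E
```

```text
[(560, 311, 3), (560, 346, 3)]
cap (array([ 0.48633616, -0.14672925,  0.18754876]), [np.float64(0.001464763158480833), np.float64(0.0014647631584806804)])
foot [ 0.47911281 -0.1453111   0.        ] [ 0.48591391 -0.14630417  0.        ]
```

View pics/b.png

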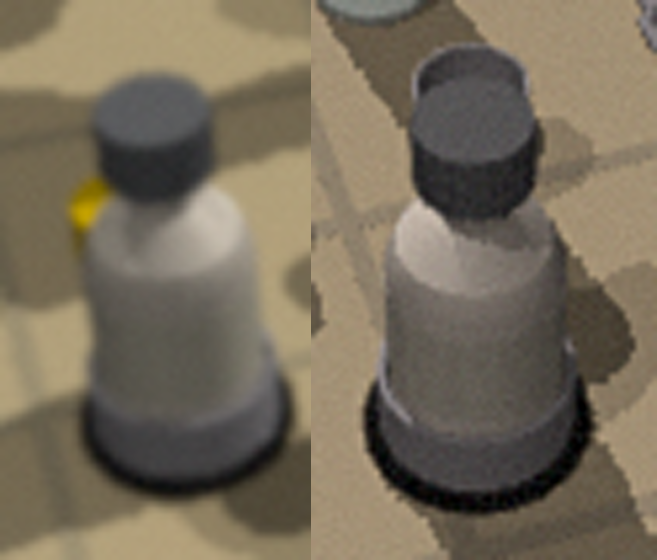

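The crop confirms the choice: a dark grey ribbed cap on the white bottle, in the steel holder on its black foot. Triangulated cap z is 0.1875 (expected 0.190), with a ray gap of about 3 mm and the foot at a consistent xy. I'm going above it and pre-turning so joint 6 has room for the anticlockwise twist.

Emit:
send_rows([
  {"grip":0,"tx":16,"ty":-33,"tz":10,"rz":-0.064},
  {"grip":0,"tx":16,"ty":-33,"tz":10,"rz":-0.064},
  {"grip":0,"tx":16,"ty":-33,"tz":10,"rz":-0.064},
  {"grip":0,"tx":16,"ty":-33,"tz":10,"rz":-0.064},
  {"grip":0,"tx":16,"ty":-33,"tz":10,"rz":-0.064},
  {"grip":0,"tx":16,"ty":-33,"tz":10,"rz":-0.064},
  {"grip":0,"tx":16,"ty":-33,"tz":10,"rz":-0.064},
  {"grip":0,"tx":16,"ty":-33,"tz":10,"rz":-0.064},
  {"grip":0,"tx":16,"ty":-33,"tz":0,"rz":-0.064},
  {"grip":0,"tx":16,"ty":-33,"tz":0,"rz":-0.064},
])

```text
$.motion[0]: bad value
```

Emit:
send_rows([
  {"grip":0.0,"tx":16.0,"ty":-33.0,"tz":10.0,"rx":0.0,"ry":0.0,"rz":-0.064},
])

```text
time: 0.23
eef_pos: [0.1688, 0.4963, 0.2583]
ee_rot: [-3.135, -0.003, 2.796]
ft_force: [0.1, -0.7, 0.7]
opening: 0.0854
```

Emit:
send_rows([
  {"grip":0.0,"tx":16.0,"ty":-34.0,"tz":12.0,"rx":0.0,"ry":0.0,"rz":-0.07},
  {"grip":0.0,"tx":16.0,"ty":-34.0,"tz":12.0,"rx":0.0,"ry":0.0,"rz":-0.07},
  {"grip":0.0,"tx":16.0,"ty":-34.0,"tz":12.0,"rx":0.0,"ry":0.0,"rz":-0.07},
  {"grip":0.0,"tx":16.0,"ty":-34.0,"tz":12.0,"rx":0.0,"ry":0.0,"rz":-0.07},
  {"grip":0.0,"tx":16.0,"ty":-34.0,"tz":12.0,"rx":0.0,"ry":0.0,"rz":-0.07},
  {"grip":0.0,"tx":16.0,"ty":-34.0,"tz":12.0,"rx":0.0,"ry":0.0,"rz":-0.07},
  {"grip":0.0,"tx":16.0,"ty":-34.0,"tz":12.0,"rx":0.0,"ry":0.0,"rz":-0.07},
  {"grip":0.0,"tx":16.0,"ty":-34.0,"tz":0.0,"rx":0.0,"ry":0.0,"rz":-0.07},
  {"grip":0.0,"tx":16.0,"ty":-34.0,"tz":0.0,"rx":0.0,"ry":0.0,"rz":-0.07},
  {"grip":0.0,"tx":16.0,"ty":-34.0,"tz":0.0,"rx":0.0,"ry":0.0,"rz":-0.07},
])

```text
time: 1.07
eef_pos: [0.3293, 0.1412, 0.3425]
ee_rot: [-3.131, -0.001, 2.073]
ft_force: [0.3, 0.6, 0.0]
opening: 0.0853
```

Emit:
send_rows([
  {"grip":0.0,"tx":17.0,"ty":-32.0,"tz":0.0,"rx":0.0,"ry":0.0,"rz":-0.055},
  {"grip":0.0,"tx":17.0,"ty":-32.0,"tz":0.0,"rx":0.0,"ry":0.0,"rz":-0.055},
  {"grip":0.0,"tx":17.0,"ty":-32.0,"tz":0.0,"rx":0.0,"ry":0.0,"rz":-0.055},
  {"grip":0.0,"tx":17.0,"ty":-32.0,"tz":0.0,"rx":0.0,"ry":0.0,"rz":-0.055},
  {"grip":0.0,"tx":17.0,"ty":-32.0,"tz":0.0,"rx":0.0,"ry":0.0,"rz":-0.055},
  {"grip":0.0,"tx":17.0,"ty":-32.0,"tz":0.0,"rx":0.0,"ry":0.0,"rz":-0.055},
  {"grip":0.0,"tx":17.0,"ty":-32.0,"tz":0.0,"rx":0.0,"ry":0.0,"rz":-0.055},
  {"grip":0.0,"tx":17.0,"ty":-32.0,"tz":0.0,"rx":0.0,"ry":0.0,"rz":-0.055},
  {"grip":0.0,"tx":8.0,"ty":-16.0,"tz":0.0,"rx":0.0,"ry":0.0,"rz":-0.03},
  {"grip":0.0,"tx":0.0,"ty":0.0,"tz":0.0,"rx":0.0,"ry":0.0,"rz":0.0},
])

```text
time: 1.9
eef_pos: [0.4766, -0.1532, 0.3387]
ee_rot: [-3.13, -0.001, 1.564]
ft_force: [-0.4, 0.5, -0.7]
opening: 0.0855
```

```bash
python3 - <<'E'
from h import *
s=telemetry.read_state(); print(s["eef_pos"],s["ee_rot"],s["qpos"])
c=cams.calibration("wrist"); im=cams.grab_frame("wrist"); cv2.imwrite("pics/w1.png",im[...,::-1])
np.save("w1.npy",np.array([c["world_to_cam"]]))
f=200/np.tan(np.radians(c["fov_y"])/2)
p=c["world_to_cam"]@np.array([.486,-.147,.208,1]); a=np.arctan2(np.hypot(p[0],p[1]),-p[2]); k=a*f/np.hypot(p[0],p[1])
print("predicted cap top px",c["cx"]+k*p[0],c["cy"]-k*p[1])
print("top from scene/side",plane("scene",264.6,168.2,.208),plane("side",295.8,227.9,.208))
E
```

```text
[ 0.47664385 -0.15320988  0.33873798] [-3.13034299e+00 -1.15278541e-03  1.56421935e+00] [-0.42217392 -0.01658156  1.31006163 -0.00363709  1.85886827 -0.41661799]
predicted cap top px 332.3204700855228 190.07439400309065
top from scene/side [ 0.49010689 -0.14593059  0.208     ] [ 0.48520827 -0.15215996  0.208     ]
```

View pics/w1.png

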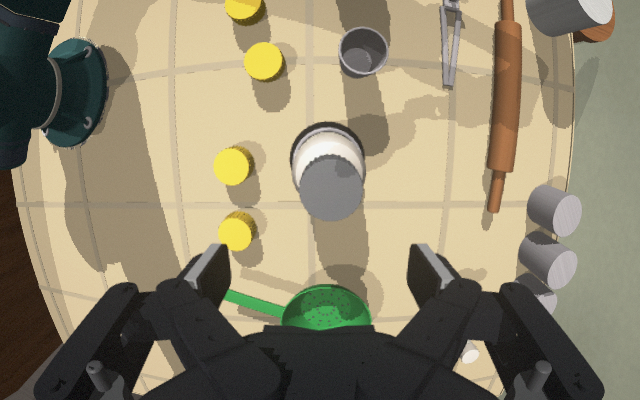

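The wrist view shows the cap's grey top disc at about (332,187), against a predicted (332,190). It's the same cap, and the yellow decoys are well clear. Refining the centre by mask.

```bash
python3 - <<'E'
from h import *
im=cv2.imread("pics/w1.png"); hsv=cv2.cvtColor(im,cv2.COLOR_BGR2HSV)
m=((hsv[...,1]<45)&(hsv[...,2]>90)&(hsv[...,2]<150)).astype(np.uint8)*255
k=np.zeros_like(m); k[140:235,285:380]=255; m&=k
m=cv2.morphologyEx(m,cv2.MORPH_OPEN,np.ones((5,5)))
cs,_=cv2.findContours(m,cv2.RETR_EXTERNAL,cv2.CHAIN_APPROX_NONE); ct=max(cs,key=cv2.contourArea)
print(cv2.fitEllipse(ct),cv2.boundingRect(ct))
c=cams.calibration("wrist"); c["world_to_cam"]=np.load("w1.npy")[0]
pts=np.array([plane("wrist",*p[0],.208,c)[:2] for p in ct])*1000
(x,y),r=cv2.minEnclosingCircle(pts.astype(np.float32)); print("circle mm",x,y,r)
A=np.c_[2*pts,np.ones(len(pts))]; s=np.linalg.lstsq(A,(pts**2).sum(1),rcond=None)[0]; print("lsq",s[:2],np.sqrt(s[2]+s[0]**2+s[1]**2))
E
```

```text
((330.56060791015625, 187.74594116210938), (63.211185455322266, 65.63970184326172), 172.01699829101562) (298, 155, 65, 66)
circle mm 484.31854248046875 -145.60403442382812 28.523649215698242
lsq [ 484.59018441 -145.6540592 ] 27.30362364734338
```

Emit:
send_rows([
  {"grip":0.0,"tx":4.0,"ty":4.0,"tz":-12.0,"rx":0.0,"ry":-0.012,"rz":0.0},
  {"grip":0.0,"tx":4.0,"ty":4.0,"tz":-15.0,"rx":0.0,"ry":0.0,"rz":0.0},
  {"grip":0.0,"tx":0.0,"ty":0.0,"tz":-15.0,"rx":0.0,"ry":0.0,"rz":0.0},
  {"grip":0.0,"tx":0.0,"ty":0.0,"tz":-15.0,"rx":0.0,"ry":0.0,"rz":0.0},
  {"grip":0.0,"tx":0.0,"ty":0.0,"tz":-15.0,"rx":0.0,"ry":0.0,"rz":0.0},
  {"grip":0.0,"tx":0.0,"ty":0.0,"tz":-10.0,"rx":0.0,"ry":0.0,"rz":0.0},
  {"grip":0.0,"tx":0.0,"ty":0.0,"tz":0.0,"rx":0.0,"ry":0.0,"rz":0.0},
])

```text
time: 2.53
eef_pos: [0.4814, -0.1354, 0.2552]
ee_rot: [3.139, -0.006, 1.578]
ft_force: [0.0, 0.5, 0.1]
opening: 0.0852
```

Emit:
send_rows([
  {"grip":0.0,"tx":2.0,"ty":-7.0,"tz":0.0,"rx":0.0,"ry":0.0,"rz":0.0},
  {"grip":0.0,"tx":0.0,"ty":0.0,"tz":0.0,"rx":0.0,"ry":0.0,"rz":0.0},
  {"grip":0.0,"tx":0.0,"ty":0.0,"tz":0.0,"rx":0.0,"ry":0.0,"rz":0.0},
])

```text
time: 2.78
eef_pos: [0.4833, -0.1411, 0.2569]
ee_rot: [3.138, -0.005, 1.581]
ft_force: [0.1, 0.4, 0.7]
opening: 0.0855
```

Emit:
send_rows([
  {"grip":0.0,"tx":1.0,"ty":-4.5,"tz":-8.0,"rx":0.0,"ry":0.0,"rz":0.0},
  {"grip":0.0,"tx":0.0,"ty":0.0,"tz":-10.0,"rx":0.0,"ry":0.0,"rz":0.0},
  {"grip":0.0,"tx":0.0,"ty":0.0,"tz":-10.0,"rx":0.0,"ry":0.0,"rz":0.0},
  {"grip":0.0,"tx":0.0,"ty":0.0,"tz":-10.0,"rx":0.0,"ry":0.0,"rz":0.0},
  {"grip":0.0,"tx":0.0,"ty":0.0,"tz":-10.0,"rx":0.0,"ry":0.0,"rz":0.0},
  {"grip":0.0,"tx":0.0,"ty":0.0,"tz":-8.0,"rx":0.0,"ry":0.0,"rz":0.0},
  {"grip":0.0,"tx":0.0,"ty":0.0,"tz":0.0,"rx":0.0,"ry":0.0,"rz":0.0},
  {"grip":0.0,"tx":0.0,"ty":0.0,"tz":0.0,"rx":0.0,"ry":0.0,"rz":0.0},
])

```text
time: 3.45
eef_pos: [0.4844, -0.1467, 0.1959]
ee_rot: [3.136, -0.005, 1.58]
ft_force: [-0.3, 0.1, -0.2]
opening: 0.0853
```

Emit:
send_rows([
  {"grip":0.0,"tx":0.0,"ty":1.0,"tz":-5.0,"rx":0.0,"ry":0.0,"rz":0.0},
  {"grip":0.0,"tx":0.0,"ty":0.0,"tz":0.0,"rx":0.0,"ry":0.0,"rz":0.0},
  {"grip":0.2,"tx":0.0,"ty":0.0,"tz":0.0,"rx":0.0,"ry":0.0,"rz":0.0},
  {"grip":0.3,"tx":0.0,"ty":0.0,"tz":0.0,"rx":0.0,"ry":0.0,"rz":0.0},
  {"grip":0.3,"tx":0.0,"ty":0.0,"tz":0.0,"rx":0.0,"ry":0.0,"rz":0.0},
  {"grip":0.3,"tx":0.0,"ty":0.0,"tz":0.0,"rx":0.0,"ry":0.0,"rz":0.0},
])

```text
time: 3.95
eef_pos: [0.4851, -0.1457, 0.1917]
ee_rot: [3.134, -0.004, 1.581]
ft_force: [-0.2, -0.2, -0.6]
opening: 0.0599
```

```bash
python3 - <<'E'
from h import *
s=telemetry.read_state(); print(s["eef_pos"],s["opening"])
w=cams.grab_frame("wrist")[...,::-1]; a=cams.grab_frame("side")[180:300,240:350,::-1]
cv2.imwrite("pics/c.png",np.hstack([cv2.resize(w[100:400,160:480],(427,400)),cv2.resize(a,(367,400),interpolation=cv2.INTER_CUBIC)]))
E
```

```text
[ 0.48509528 -0.14568952  0.19170223] 0.05986498587213363
```

View pics/c.png

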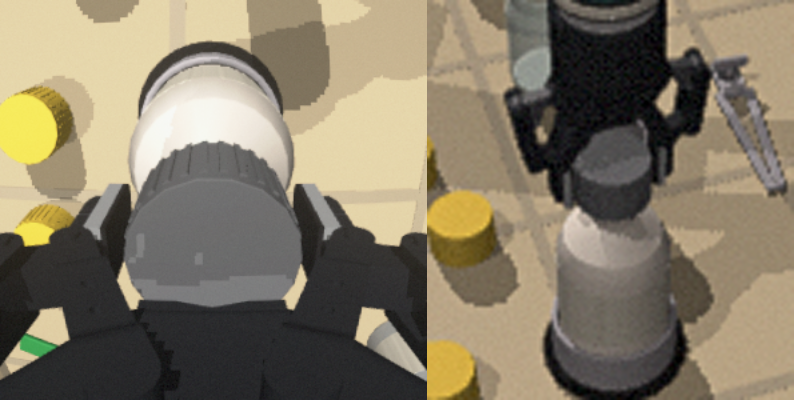

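The pads straddle the cap on both sides (wrist crop, cap centre at about (212,240)) at cap height, and the side crop agrees. Closing.

Emit:
send_rows([
  {"grip":0.4,"tx":0.0,"ty":0.0,"tz":0.0,"rx":0.0,"ry":0.0,"rz":0.0},
  {"grip":0.6,"tx":0.0,"ty":0.0,"tz":0.0,"rx":0.0,"ry":0.0,"rz":0.0},
  {"grip":1.0,"tx":0.0,"ty":0.0,"tz":0.0,"rx":0.0,"ry":0.0,"rz":0.0},
  {"grip":1.0,"tx":0.0,"ty":0.0,"tz":0.0,"rx":0.0,"ry":0.0,"rz":0.0},
  {"grip":1.0,"tx":0.0,"ty":0.0,"tz":0.0,"rx":0.0,"ry":0.0,"rz":0.0},
])

```text
time: 4.47
eef_pos: [0.4853, -0.1458, 0.1924]
ee_rot: [3.133, -0.003, 1.581]
ft_force: [-0.0, 0.7, -0.8]
opening: 0.0531
```

Gripped (opening 53 mm, no side load). Pressing down gently.

Emit:
send_rows([
  {"grip":1.0,"tx":0.0,"ty":0.0,"tz":-1.5,"rx":0.0,"ry":0.0,"rz":0.0},
  {"grip":1.0,"tx":0.0,"ty":0.0,"tz":-1.5,"rx":0.0,"ry":0.0,"rz":0.0},
  {"grip":1.0,"tx":0.0,"ty":0.0,"tz":-1.5,"rx":0.0,"ry":0.0,"rz":0.0},
])

```text
time: 4.72
eef_pos: [0.4854, -0.1458, 0.1912]
ee_rot: [3.131, -0.003, 1.581]
ft_force: [-3.2, 1.5, 6.6]
opening: 0.0533
```

Emit:
send_rows([
  {"grip":1.0,"tx":0.0,"ty":0.0,"tz":-3.0,"rx":0.0,"ry":0.0,"rz":0.0},
  {"grip":1.0,"tx":0.0,"ty":0.0,"tz":-3.0,"rx":0.0,"ry":0.0,"rz":0.0},
  {"grip":1.0,"tx":0.0,"ty":0.0,"tz":-3.0,"rx":0.0,"ry":0.0,"rz":0.0},
])

```text
time: 4.97
eef_pos: [0.4855, -0.1459, 0.1881]
ee_rot: [3.127, -0.001, 1.581]
ft_force: [-4.4, 1.8, 9.5]
opening: 0.0533
```

Emit:
send_rows([
  {"grip":1.0,"tx":0.0,"ty":0.0,"tz":-3.0,"rx":0.0,"ry":0.008,"rz":0.0},
  {"grip":1.0,"tx":0.0,"ty":0.0,"tz":-3.0,"rx":0.0,"ry":0.008,"rz":0.0},
  {"grip":1.0,"tx":0.0,"ty":0.0,"tz":-3.0,"rx":0.0,"ry":0.004,"rz":0.0},
])

```text
time: 5.22
eef_pos: [0.4853, -0.1459, 0.1867]
ee_rot: [-3.14, 0.002, 1.581]
ft_force: [-5.3, 2.3, 10.5]
opening: 0.0529
```

Emit:
send_rows([
  {"grip":1.0,"tx":0.0,"ty":0.0,"tz":-3.0,"rx":0.0,"ry":0.0,"rz":0.0},
  {"grip":1.0,"tx":0.0,"ty":0.0,"tz":-3.0,"rx":0.0,"ry":0.0,"rz":0.04},
  {"grip":1.0,"tx":0.0,"ty":0.0,"tz":-3.0,"rx":0.0,"ry":0.0,"rz":0.06},
  {"grip":1.0,"tx":0.0,"ty":0.0,"tz":-3.0,"rx":0.0,"ry":0.0,"rz":0.06},
])

```text
time: 5.55
eef_pos: [0.4874, -0.1465, 0.1868]
ee_rot: [3.131, 0.008, 1.747]
ft_force: [-4.6, 3.8, 10.9]
opening: 0.0533
```

Emit:
send_rows([
  {"grip":1.0,"tx":-1.0,"ty":0.5,"tz":-3.0,"rx":0.004,"ry":0.005,"rz":0.08},
  {"grip":1.0,"tx":-1.0,"ty":0.3,"tz":-3.0,"rx":0.004,"ry":0.005,"rz":0.08},
  {"grip":1.0,"tx":-0.5,"ty":0.0,"tz":-3.0,"rx":0.0,"ry":0.0,"rz":0.08},
  {"grip":1.0,"tx":-0.5,"ty":0.0,"tz":-3.0,"rx":0.0,"ry":0.0,"rz":0.08},
])

```text
time: 5.88
eef_pos: [0.4869, -0.1451, 0.187]
ee_rot: [3.127, 0.005, 2.083]
ft_force: [-4.0, 2.7, 11.0]
opening: 0.0531
```

```bash
python3 - <<'E'
from h import *
s=telemetry.read_state(); print(s["ft_force"],s["ft_torque"],s["qpos"])
w=cams.grab_frame("wrist")[...,::-1]; cv2.imwrite("pics/d.png",cv2.resize(w[120:300,200:440],(720,540)))
E
```

```text
[-3.99419996  2.67665035 11.02666476] [ 0.40092694  0.74973441 -0.0946935 ] [-0.40651583  0.00752864  1.58557715  0.00872     1.53590974 -0.91871298]
```

View pics/d.png

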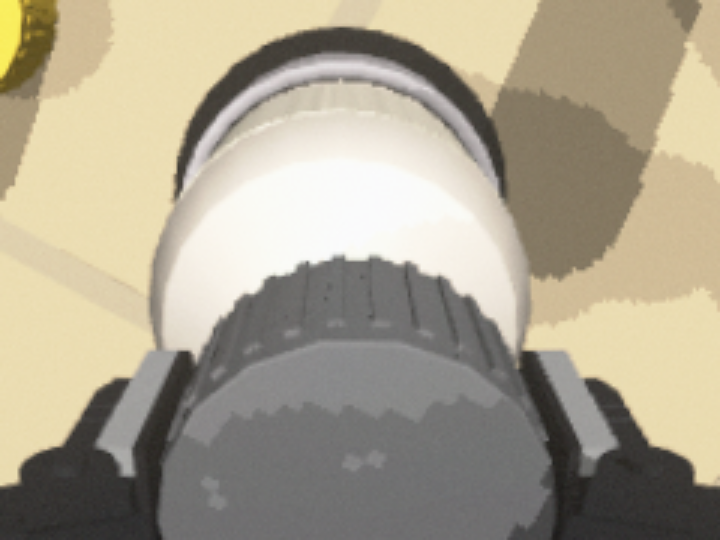

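The cap is still squarely in the pads (top disc at about (357,440) in the crop). Twist torque is only 0.09 N·m, far below pad slip, so it's turning with the gripper. I continue towards 75°.

Emit:
send_rows([
  {"grip":1.0,"tx":-0.5,"ty":0.0,"tz":-3.0,"rx":0.0,"ry":0.005,"rz":0.085},
  {"grip":1.0,"tx":-0.5,"ty":0.0,"tz":-3.0,"rx":0.0,"ry":0.005,"rz":0.085},
  {"grip":1.0,"tx":-0.5,"ty":0.0,"tz":-3.0,"rx":0.0,"ry":0.0,"rz":0.085},
  {"grip":1.0,"tx":-0.5,"ty":0.0,"tz":-3.0,"rx":0.0,"ry":0.0,"rz":0.085},
  {"grip":1.0,"tx":0.0,"ty":0.0,"tz":-3.0,"rx":0.0,"ry":0.0,"rz":0.085},
])

```text
time: 6.35
eef_pos: [0.4856, -0.1448, 0.1866]
ee_rot: [3.131, 0.009, 2.53]
ft_force: [-6.0, 0.8, 12.5]
opening: 0.0531
```

Emit:
send_rows([
  {"grip":1.0,"tx":0.0,"ty":0.0,"tz":-2.8,"rx":0.003,"ry":0.005,"rz":0.08},
  {"grip":1.0,"tx":0.0,"ty":0.0,"tz":-2.8,"rx":0.003,"ry":0.005,"rz":0.08},
  {"grip":1.0,"tx":0.0,"ty":0.0,"tz":-2.8,"rx":0.0,"ry":0.0,"rz":0.08},
  {"grip":1.0,"tx":0.0,"ty":0.0,"tz":-2.8,"rx":0.0,"ry":0.0,"rz":0.06},
  {"grip":1.0,"tx":0.0,"ty":0.0,"tz":-2.8,"rx":0.0,"ry":0.0,"rz":0.0},
])

```text
time: 6.77
eef_pos: [0.4852, -0.1456, 0.1867]
ee_rot: [3.134, 0.006, 2.848]
ft_force: [-4.3, 2.1, 10.6]
opening: 0.0532
```

```bash
python3 - <<'E'
from h import *
s=telemetry.read_state(); print(s["ft_force"],s["ft_torque"],s["qpos"])
E
```

```text
[-4.33785809  2.06113469 10.62029197] [0.30586007 0.79997085 0.01769728] [-0.40881293  0.00928389  1.58433709  0.00874366  1.54281032 -1.68588329]
```

Turned 72.6° with low torque, inside the 50–130° window. Now a gentle test lift.

Emit:
send_rows([
  {"grip":1.0,"tx":0.0,"ty":0.0,"tz":0.0,"rx":0.0,"ry":0.0,"rz":0.0},
  {"grip":1.0,"tx":0.0,"ty":0.0,"tz":2.0,"rx":0.0,"ry":0.0,"rz":0.0},
  {"grip":1.0,"tx":0.0,"ty":0.0,"tz":2.0,"rx":0.0,"ry":0.0,"rz":0.0},
  {"grip":1.0,"tx":0.0,"ty":0.0,"tz":2.0,"rx":0.0,"ry":0.0,"rz":0.0},
  {"grip":1.0,"tx":0.0,"ty":0.0,"tz":2.0,"rx":0.0,"ry":0.0,"rz":0.0},
])

```text
time: 7.18
eef_pos: [0.4851, -0.1457, 0.1986]
ee_rot: [3.134, 0.009, 2.848]
ft_force: [0.4, -0.4, 0.1]
opening: 0.0531
```

No load after a 6 mm lift, more than the locked 1 mm play, so the cap is free. Lifting straight up.

Emit:
send_rows([
  {"grip":1.0,"tx":0.0,"ty":0.0,"tz":4.0,"rx":0.0,"ry":0.0,"rz":0.0},
  {"grip":1.0,"tx":0.0,"ty":0.0,"tz":8.0,"rx":0.003,"ry":0.003,"rz":0.0},
  {"grip":1.0,"tx":0.0,"ty":0.0,"tz":10.0,"rx":0.003,"ry":0.003,"rz":0.0},
  {"grip":1.0,"tx":0.0,"ty":0.0,"tz":10.0,"rx":0.0,"ry":0.0,"rz":0.0},
  {"grip":1.0,"tx":0.0,"ty":0.0,"tz":10.0,"rx":0.0,"ry":0.0,"rz":0.0},
  {"grip":1.0,"tx":0.0,"ty":0.0,"tz":10.0,"rx":0.0,"ry":0.0,"rz":0.0},
  {"grip":1.0,"tx":0.0,"ty":0.0,"tz":10.0,"rx":0.0,"ry":0.0,"rz":0.0},
  {"grip":1.0,"tx":0.0,"ty":0.0,"tz":8.0,"rx":0.0,"ry":0.0,"rz":0.0},
  {"grip":1.0,"tx":0.0,"ty":0.0,"tz":0.0,"rx":0.0,"ry":0.0,"rz":0.0},
  {"grip":1.0,"tx":0.0,"ty":0.0,"tz":0.0,"rx":0.0,"ry":0.0,"rz":0.0},
])

```text
time: 8.02
eef_pos: [0.4856, -0.1458, 0.2772]
ee_rot: [3.13, 0.004, 2.848]
ft_force: [0.5, 0.2, -0.5]
opening: 0.0532
```

Emit:
send_rows([
  {"grip":1.0,"tx":0.0,"ty":0.0,"tz":8.0,"rx":0.0,"ry":0.008,"rz":0.0},
  {"grip":1.0,"tx":0.0,"ty":0.0,"tz":6.0,"rx":0.0,"ry":0.0,"rz":0.0},
  {"grip":1.0,"tx":0.0,"ty":0.0,"tz":0.0,"rx":0.0,"ry":0.0,"rz":0.0},
  {"grip":1.0,"tx":0.0,"ty":0.0,"tz":0.0,"rx":0.0,"ry":0.0,"rz":0.0},
  {"grip":1.0,"tx":0.0,"ty":0.0,"tz":0.0,"rx":0.0,"ry":0.0,"rz":0.0},
])

```text
time: 8.43
eef_pos: [0.4852, -0.1456, 0.2916]
ee_rot: [3.132, -0.007, 2.848]
ft_force: [0.4, -0.5, -0.6]
opening: 0.0533
```

```bash
python3 - <<'E'
from h import *
s=telemetry.read_state(); print(s["eef_pos"],s["ee_rot"],np.abs(s["qd"]).max())
a=cams.grab_frame("side")[...,::-1]; b=cams.grab_frame("scene")[...,::-1]
cv2.imwrite("pics/e.png",np.hstack([cv2.resize(a[130:320,210:400],(400,400)),cv2.resize(b[80:260,180:360],(400,400))]))
E
```

```text
[ 0.48524046 -0.14563382  0.29164646] [ 3.13212737 -0.00707037  2.84799589] 0.005595269121210776
```

View pics/e.png

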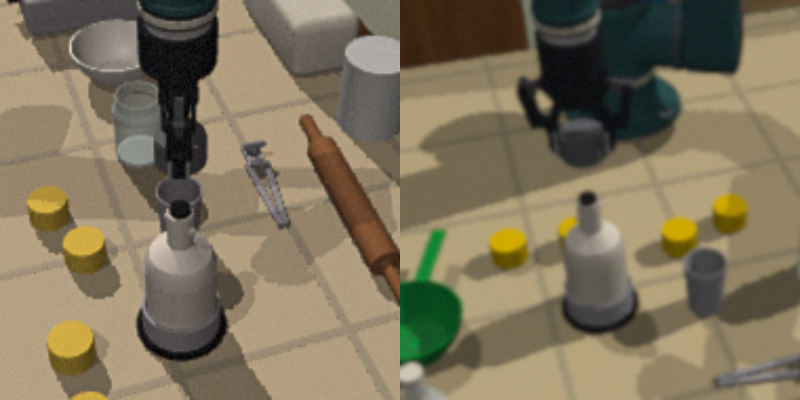

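The side crop shows the bare neck at (180,215) with its lug, and the cap in the gripper at (182,148) straight above it. The scene crop agrees: neck at (588,205), cap at (582,140). The tumbler, opener, pin and yellow caps stand where they were. Handing in.

```bash
python3 - <<'E'
from rig import finish_job
print(finish_job())
E
```

```text
the job is handed in; nothing more can be done
None
```

The cleaner bottle is open, and the gripper is holding its grey cap upright, straight above the bottle with a gap of about 74 mm. The job was handed in at about 8.5 s.

- **Press and twist:** I pressed the cap down about 5–6 mm and turned it 72.6° anticlockwise. The largest downward push I read was 12.5 N; forces were read only at the end of each move call. The twist torque at both readings was under 0.1 N·m.
- **Lift:** It came off with no load after 6 mm, well past the 1 mm it lifts when locked.
- **Last checks:** The neck is bare in both the scene and side views, and the gripper opening is steady at 53 mm. The tool is tilted about 0.7°, and its xy is within 1 mm of the measured bottle axis. The gap is worked out from the tool height and was not measured separately.
- **Bystanders:** Those visible in the last crops stand where they were. I didn't re-check the ones outside the crops.
- **Problems on the way:** The first move call was refused because its rows left out some fields. An early approach move overshot 10 mm in y in free air, and I corrected it before descending. A steady sideways force of about 4–6 N showed while pressing and vanished once the cap was off.

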